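# Draw the oldest carton from under the stack in the feed rack

## Task

Take the oldest chocolate carton, the bottom one of the four, out of the feed rack: tip its nose up over the lip, but not hard up against the gate above it, and draw it straight out from under the other three, which must stay in the rack and settle flat on one another. Lip and gate are set differently each time, so feel your way and force nothing: the cartons dent. Then lay it gently, right way up, on the middle of the chopping board and let go, leaving the other things alone.

Things in the scene. Friction and masses are not known exactly. Their poses are not given: they have to be found in the camera images.
- rack: White metal feed rack, fixed, 86 mm high; chute 168 x 69 mm inside, open on top, floor 16 mm above the worktop. Origin on the worktop under the middle of the chute; z up; its mouth looks along its own -x, the way a carton is drawn. In front of the gate a 34 mm wide tongue carries the floor to x = -127 mm. Steel front frame in one piece: gate and lip. Full stack top: 72 mm above the worktop.
- gate_low (a point): Point on the rack: mid lower edge of the gate (steel plate across the mouth, x = -90 to -87 mm, 82 mm wide, 16 mm high) if the frame is at its lowest: 18 mm above the chute floor. Thumbscrews clamp the frame, gate and lip together, 0 to 8 mm higher; it differs each time and is not measured. A carton raised too far bears on the gate; over 25 N between carton and rack dents it.
- lip_low (a point): Point on the rack: mid top edge of the lip (steel plate at the tongue's end, x = -130 to -127 mm, 34 mm wide) if the frame is at its lowest: 3 mm above the chute floor; really 0 to 8 mm higher, like the gate. The carton's nose, tipped up about its rear bottom edge, must rise above it; it then meets the gate after about 2 mm more (lowest setting) to 4.5 mm more (highest).
- carton_bottom: The oldest carton, under the other three: flat dark brown card box, cream band, 160 mm long (own x) x 60 wide (own y) x 14 high, about 130 g, stiff. Origin: centre of its underside; z up. Lies along the rack's x with its nose (its -x end) 34 mm outside the gate, a few mm short of the lip; nothing stands beside the nose, so grip it there across its width, gripper leaned away from the stack.
- carton_2: The second carton, like the first, lying on it inside the chute. Origin: centre of its underside. It comes down onto the chute floor when the bottom one has gone.
- carton_3: The third carton, like the first, lying on the second. Origin: centre of its underside.
- carton_4: The fourth carton, like the first, lying on the third, top of the stack. Origin: centre of its underside.
- board: Brown wooden chopping board, fixed, 160 mm (own x) x 210 mm (own y) x 14 mm thick, with a handle 75 mm long at its +y end. Origin: under the middle of the rectangular part, on the worktop; its top is at z = 14 mm.
- can_opener: Bottle and can opener with a black handle, 174 x 41 x 20 mm, lying loose on the worktop; leave alone. Origin: centre of its underside.
- teaspoon: Teaspoon with a red handle, 132 x 26 x 11 mm, loose; leave alone. Origin: centre of its underside.
- label_roll: Roll of blank white labels, 92 x 61 x 42 mm, loose; leave alone. Origin: centre of its underside.

How it is judged:
On the way:
1. the bottom carton is drawn out through the mouth, clear of the lip (x of carton_bottom in the frame of rack below -0.205 m), for 0.1 s.
At the end, for the whole second after the job is handed in: The bottom carton lies still and level (0.05 rad), right way up, on the board, its centre within 35 mm of the middle of the board's rectangle; the other three lie still and level (0.05 rad) in the chute, the second on its floor, the others on it in order (heights within 4 mm) (horizontal distance between carton_bottom and board below 0.035 m and angle between each of carton_bottom, carton_2, carton_3, carton_4's own z axis and vertical below 0.05 rad and height (world z) of carton_bottom between 0.01 and 0.018 m and linear speed of each of carton_bottom, carton_2, carton_3, carton_4 below 0.02 m/s and z of carton_2 in the frame of rack between 0.012 and 0.02 m and x of carton_2 in the frame of rack between -0.02 and 0.02 m and z of carton_3 in the frame of rack between 0.026 and 0.034 m and x of carton_3 in the frame of rack between -0.02 and 0.02 m and z of carton_4 in the frame of rack between 0.04 and 0.048 m and x of carton_4 in the frame of rack between -0.02 and 0.02 m); the robot touches nothing.
It fails at once if the bottom carton is forced against the rack, its lip or gate, with more than 25 N (contact force between carton_bottom and rack above 25 N).
It fails at once if one of the upper cartons is lifted more than 25 mm, tips over 0.45 rad, or leaves the chute (angle between any of carton_2, carton_3, carton_4's own z axis and vertical above 0.45 rad or z of carton_2 in the frame of rack above 0.055 m or x of any of carton_2, carton_3, carton_4 in the frame of rack below -0.025 m or x of any of carton_2, carton_3, carton_4 in the frame of rack above 0.03 m or z of carton_3 in the frame of rack above 0.069 m or z of carton_4 in the frame of rack above 0.083 m).
It fails at once if the robot pushes the rack with more than 25 N (contact force between any of the fingers, the arm and rack above 25 N).
It fails at once if the carton is dropped or pressed onto the board with more than 25 N (contact force between carton_bottom and board above 25 N).
It fails at once if a bystander (opener, teaspoon, label roll) is moved more than 20 mm (distance of any of can_opener, teaspoon, label_roll from where it was at the start of the episode above 0.02 m).
It also fails if it takes over 58 s, if anything falls off the work surface, if the arm or the gripper's body presses on something with over 40 N, if the wrist force passes 120 N, or if a joint passes its speed limit or range.

## Robot

A 6-joint arm with a two-finger parallel gripper is mounted at the origin on a cart in front of the work surface, level with it; the furniture and walls round the work are solid. World frame = base frame: x ahead of the robot, y to its left, z up, the work surface at z = 0. Lengths are in m, angles in rad, forces in N, time in s.
With the tool pointing down it reaches from about 0.4 to 0.925 m from the base axis. Payload 12.5 kg.
Tool frame: the origin (TCP) lies at the very end of the fingers, on their centre line; the grasp point (between the pads) lies 19 mm behind it; z points along the fingers, y is the line along which they close (so a half turn about z gives the same grasp; the last joint's range is limited). The gripper opens to 95 mm and grips with 3 to 60 N. Pads are 20 mm wide; open, the fingers measure 119 mm over their backs; the gripper's body (75 mm by 180 mm) begins 59 mm behind the grasp point.
Start: joints at [-1.416, 0.491, 1.559, -0, 1.092, -0.106], TCP at [0.161, -0.604, 0.215] pointing down, gripper open.
Joint ranges: [-3.1, 3.1], [-0.84, 2.19], [0.05, 2.79], [-1.13, 4.28], [0.06, 2.93], [-2.69, 2.69]. Speed limits (rad/s): [2.22, 2.22, 2.79, 3.14, 3.14, 3.14].

## Interface

Orientations are given as a unit quaternion [w, x, y, z].
In Python, from rig import ctrl, vision, job gives the robot as it stands.
- The arm moves only by the shell command python3 -m creep 'ROWS' [FORCE]. ROWS is a JSON object of lists of equal length, an entry for each row: "angular": the turn, a rotation vector about the tool's x, y, z in rad, a list of three; "offset": the shift along the tool's x, y, z in cm, a list of three; "claw": the gripper command: -1 is fully open, 1 is shut, values between are in proportion. A call has exactly 8 rows; each row is the pose to reach, as a shift and turn from the pose commanded when the call began, along the tool's axes at that moment; what a row does not reach only later rows make up. A row lasts 1/8 s, in which the tool goes at most 62.5 mm and 10.7 degrees, less where a joint would pass 70% of its speed; a pose out of reach is approached as far as the arm can. A call with a gripper value outside its range is refused whole. The fingers move at their own pace and stop on an object; FORCE is the grip in N (left out, the last holds). Time passes only in rows, so rows that repeat a pose let the fingers close, or fill a call up. It gives the time, the measured TCP pose, the force, the opening and the grip force at its end, in the units of the state.
- ctrl.get_state(): the state, without advancing time (a new reading comes with each control period).
- vision.snapshot(name): name is "side" or "top" or "wrist"; returns (picture, depth): 480x640x3 uint8, red, green, blue; 480x640 float32, m along the optical axis (not along the pixel's ray), 0 where there is no reading.
- vision.camera_model(name): a dict with "mtx" (3x3 intrinsics, pixels), "pose" (4x4, takes a point from camera to world coordinates); the wrist camera has in their place "T_tool_cam" (4x4, takes a point from camera to tool coordinates, whose origin is the TCP and whose axes are the flange's). Camera axes: x right, y down, z forward; pixel columns grow to the right and rows downward; lengths in m; the calibration is good to about 2 mm. A picture is of the moment at which its call begins: read the wrist's pose just before it. camera_model takes no time and is no camera call.
- job.hand_in(): hands the job in; it is judged then, once.
The state is a dict: "time": time; "joint_positions": joint angles; "joint_vel": joint speeds; "tau": joint torques, N m; "ee_pos": TCP position; "eef_rot": TCP orientation; "contact_force": force on the tool from outside, world axes, zero at the start; "torque": the same for the moment, N m; "gripper_width": finger opening in m; "grasp_force": force on a finger pad.
Only numpy, scipy, OpenCV 4.12 (cv2) and the standard library are available. Lean on these libraries where they do the work, as an engineer would, in place of code of your own. Each camera call takes 0.05 s, during which the arm holds its last target. There are 200 camera calls.

## Working session

There is one attempt and no reset: what is moved stays moved. The work goes in short steps, Python scripts to look and compute and a shell command to move; the robot and the scene stay as the last step left them, time stands still between calls to the robot, and variables do not carry over. Pictures are saved under pics/ and viewed, at most 10 in all, crops included, and the job is handed in when it is done.

```bash
ls; mkdir -p pics; cat > h.py <<'E'
import numpy as np, cv2
from rig import ctrl, vision, job
from scipy.spatial.transform import Rotation as R
def snap(n):
    s=ctrl.get_state(); p,d=vision.snapshot(n); m=vision.camera_model(n)
    if n=='wrist':
        q=s['eef_rot']; T=np.eye(4); T[:3,:3]=R.from_quat([q[1],q[2],q[3],q[0]]).as_matrix(); T[:3,3]=s['ee_pos']
        P=T@m['T_tool_cam']
    else: P=np.array(m['pose'])
    np.savez('%s.npz'%n,p=p,d=d,P=P,K=m['mtx']); return p,d
def w(n,u,v,z=None):
    f=np.load('%s.npz'%n); r=np.linalg.inv(f['K'])@[u,v,1]; P=f['P']
    if z is None: 
        k=f['d'][int(round(v)),int(round(u))]
    else: k=(z-P[2,3])/(P[:3,:3]@r)[2]
    return P[:3,:3]@(r*k)+P[:3,3]
E
python3 - <<'E'
from h import *
for n in('top','side','wrist'):
    p,d=snap(n); cv2.imwrite(f'pics/{n}0.png',p[:,:,::-1]); f=np.load(n+'.npz'); print(n,f['P'].round(3).tolist(),f['K'].round(1).tolist())
print(ctrl.get_state())
E
```

```text
pics
top [[-0.022, -0.991, 0.135, 0.367], [-0.999, 0.025, 0.022, -0.096], [-0.025, -0.135, -0.991, 1.203], [0.0, 0.0, 0.0, 1.0]] [[534.6, 0.0, 320.7], [0.0, 534.6, 239.5], [0.0, 0.0, 1.0]]
side [[0.976, -0.091, 0.2, 0.338], [-0.219, -0.452, 0.865, -0.809], [0.011, -0.888, -0.461, 0.455], [0.0, 0.0, 0.0, 1.0]] [[441.8, 0.0, 319.4], [0.0, 441.8, 239.6], [0.0, 0.0, 1.0]]
wrist [[0.259, -0.933, -0.249, 0.231], [-0.966, -0.251, -0.066, -0.584], [-0.001, 0.258, -0.966, 0.384], [0.0, 0.0, 0.0, 1.0]] [[372.7, 0.0, 325.0], [0.0, 372.7, 237.5], [0.0, 0.0, 1.0]]
{'time': 0.15, 'joint_positions': array([-1.41560861e+00,  4.91413117e-01,  1.55928743e+00,  1.09315169e-05,
        1.09167494e+00, -1.05568569e-01]), 'joint_vel': array([ 9.22041554e-04,  8.82283307e-05,  6.63068658e-04, -1.01889189e-03,
        2.03101563e-04,  1.10917024e-03]), 'tau': array([ 1.53951725e-03, -6.12895560e+01, -2.58279616e+01,  6.92854612e-02,
        4.73137689e-02, -7.30222291e-05]), 'ee_pos': array([ 0.16115088, -0.60370248,  0.21420853]), 'eef_rot': array([-3.91416141e-04,  9.91513055e-01,  1.30006575e-01, -4.86203871e-06]), 'contact_force': array([ 0.32842738,  0.37521815, -0.21690173]), 'torque': array([-0.01018658, -0.00306142, -0.0107369 ]), 'grasp_force': 0.0, 'gripper_width': 0.0951890532778703}
```

View pics/top0.png

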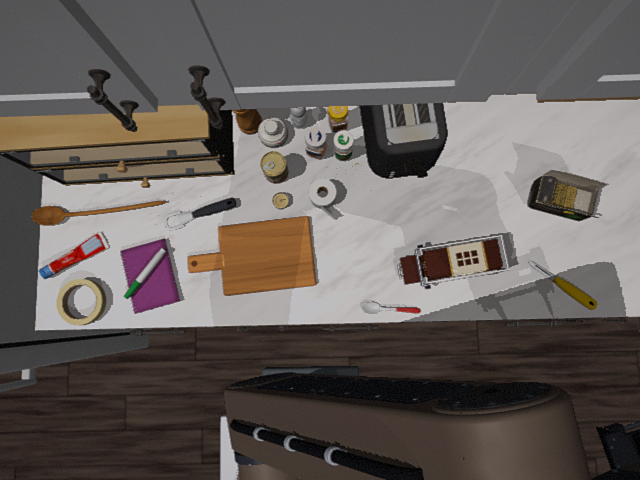

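View pics/side0.png

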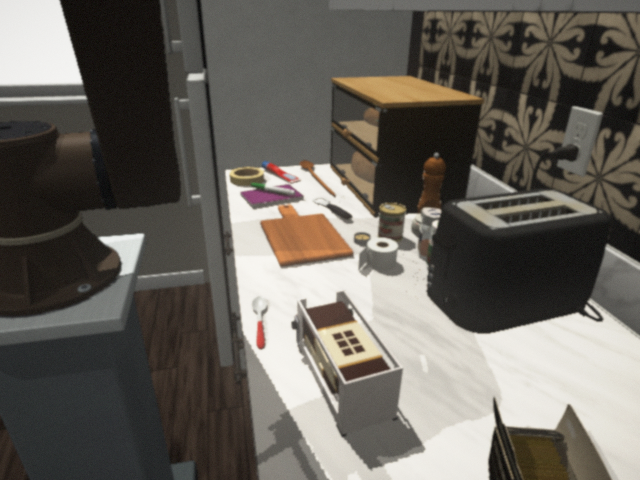

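The top view shows the rack near (455,260) with its mouth to the left, and the carton nose near (410,268). The board's rectangle spans about (220–316, 218–295) and the spoon lies near (390,307). Next I'll enlarge the rack and board.

```bash
python3 - <<'E'
from h import *
f=np.load('top.npz');p=f['p']
c=cv2.resize(p[220:310,385:525],None,fx=5.5,fy=5.5,interpolation=cv2.INTER_CUBIC)
cv2.imwrite('pics/top_rack.png',c[:,:,::-1])
for n,u,v in[('bTL',220,224),('bTR',310,217),('bBR',316,287),('bBL',224,295)]: print(n,w('top',u,v),w('top',u,v,.014))
E
```

```text
bTL [0.57306728 0.16013814 0.00187357] [0.57098857 0.15754727 0.014     ]
bTR [ 0.58441839 -0.0460329  -0.00117429] [ 0.58168069 -0.04666765  0.014     ]
bBR [ 0.42459036 -0.05636596 -0.00388338] [ 0.42374042 -0.05695918  0.014     ]
bBL [0.41100936 0.14959135 0.00638552] [0.41073081 0.14802548 0.014     ]
```

View pics/top_rack.png

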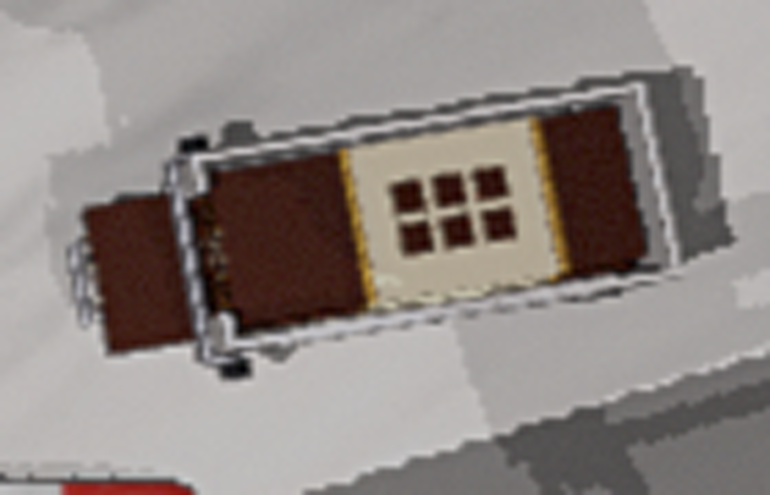

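Enlarged crop: nose corners are at (82,208) and (108,353), rack rear corners at (640,85) and (678,268), and the lip sits just left of the nose at (82,285). I'll compute the rack frame from these.

```bash
python3 - <<'E'
from h import *
def c(x,y,z): return w('top',x/5.5+385-.4,y/5.5+220-.4,z)
n1,n2=c(82,208,.03),c(108,353,.03); r1,r2=c(640,85,.086),c(678,268,.086)
f1,f2=c(195,160,.086),c(232,345,.086); s1,s2=c(618,103,.072),c(645,262,.072)
b1,b2=c(340,152,.072),c(372,310,.072);b3,b4=c(540,118,.072),c(570,278,.072)
for k in 'n1 n2 r1 r2 f1 f2 s1 s2 b1 b2 b3 b4'.split(): print(k,eval(k).round(4))
N=(n1+n2)/2
for a in ((r1+r2)/2,(s1+s2)/2): print('nosewid',np.linalg.norm(n1-n2),'axis deg',np.degrees(np.arctan2(*(a-N)[[1,0]])),'len',np.linalg.norm((a-N)[:2]))
d=r1-f1;print('wall dir',np.degrees(np.arctan2(d[1],d[0])),np.linalg.norm(d)); d=r2-f2;print(np.degrees(np.arctan2(d[1],d[0])),np.linalg.norm(d))
print(ctrl.get_state()['ee_pos'])
f=np.load('top.npz')
for u,v in((470,258),(440,262),(410,270),(407,268)): print(w('top',u,v).round(4))
E
```

```text
n1 [ 0.4835 -0.2423  0.03  ]
n2 [ 0.4255 -0.2501  0.03  ]
r1 [ 0.5198 -0.4488  0.086 ]
r2 [ 0.4497 -0.4583  0.086 ]
f1 [ 0.4953 -0.2789  0.086 ]
f2 [ 0.4247 -0.2895  0.086 ]
s1 [ 0.5149 -0.4444  0.072 ]
s2 [ 0.4534 -0.4505  0.072 ]
b1 [ 0.4986 -0.3369  0.072 ]
b2 [ 0.4375 -0.3458  0.072 ]
b3 [ 0.5098 -0.4142  0.072 ]
b4 [ 0.4479 -0.4217  0.072 ]
nosewid 0.05850709548457643 axis deg -81.70497272119607 len 0.20956390214676676
nosewid 0.05850709548457643 axis deg -81.62850274234951 len 0.20341269323513075
wall dir -81.78972114735892 0.1716388237244852
-81.55263953073622 0.17066625313953687
[ 0.16115088 -0.60370248  0.21420853]
[ 0.475  -0.3866  0.0663]
[ 0.4677 -0.3222  0.0699]
[ 0.4552 -0.2638  0.0315]
[ 0.4598 -0.2576  0.0304]
```

```bash
cat >> h.py <<'E'
YAW=np.radians(-81.7); rx=np.array([np.cos(YAW),np.sin(YAW),0]); ry=np.array([-rx[1],rx[0],0]); O=np.array([.4724,-.3689,0])
def rack(x,y,z): return O+x*rx+y*ry+np.array([0,0,z])
def torack(p): q=np.asarray(p)-O; return np.array([q@rx,q@ry,q[2]])
def cur():
    s=ctrl.get_state(); q=s['eef_rot']; return R.from_quat([q[1],q[2],q[3],q[0]]),np.array(s['ee_pos']),s
def tool(lean,yawadd=0):
    Rz=R.from_euler('z',yawadd,degrees=True).as_matrix(); a=Rz@rx;b=Rz@ry
    z=np.sin(np.radians(lean))*a-np.cos(np.radians(lean))*np.array([0,0,1]); return R.from_matrix(np.c_[np.cross(b,z),b,z])
def go(Rt,pt):
    Rc,pc,_=cur(); print('angular',(Rc.inv()*Rt).as_rotvec().round(4).tolist(),'offset cm',(Rc.inv().apply(pt-pc)*100).round(3).tolist())
def lean():
    Rc,_,_=cur(); z=Rc.as_matrix()[:,2]; y=Rc.as_matrix()[:,1]; return np.degrees(np.arctan2(z@rx,-z[2])),np.degrees(np.arcsin(y[2])),y@rx
E
python3 - <<'E'
from h import *
T=tool(30); z=T.as_matrix()[:,2]; G=rack(-.112,0,.0225); print(G); go(T,G-.11*z)
E
```

```text
[ 0.45623211 -0.25807311  0.0225    ]
angular [-0.3808, -0.4277, -1.4189] offset cm [38.056, -31.243, 9.672]
```

```bash
python3 -m creep '{"angular":[[-0.05,-0.05,-0.18],[-0.1,-0.1,-0.35],[-0.14,-0.16,-0.53],[-0.19,-0.21,-0.71],[-0.24,-0.27,-0.88],[-0.29,-0.32,-1.06],[-0.33,-0.37,-1.24],[-0.381,-0.428,-1.419]],"offset":[[4.7,-3.9,0],[9.5,-7.8,0],[14.3,-11.7,1],[19,-15.6,2],[23.8,-19.5,4],[28.5,-23.4,6],[33.3,-27.3,8],[38.06,-31.24,9.67]],"claw":[-1,-1,-1,-1,-1,-1,-1,-1]}' 40; python3 - <<'E'
from h import *
T=tool(30); z=T.as_matrix()[:,2]; G=rack(-.112,0,.0225); go(T,G-.11*z)
E
```

```text
time: 1.15
ee_pos: [0.4449, -0.2087, 0.1197]
eef_rot: [0.194, 0.641, 0.723, -0.167]
contact_force: [1.3, -0.2, 0.1]
gripper_width: 0.095
grasp_force: 0.0
angular [-0.005, -0.0062, -0.0232] offset cm [0.496, 0.393, -0.057]
```

```bash
python3 -m creep '{"angular":[[0,0,0],[0,0,0],[0,0,0],[0,0,0],[0,0,0],[0,0,0],[0,0,0],[0,0,0]],"offset":[[0,0,0],[0,0,0],[0,0,0],[0,0,0],[0,0,0],[0,0,0],[0,0,0],[0,0,0]],"claw":[-1,-1,-1,-1,-1,-1,-1,-1]}' 40; python3 - <<'E'
from h import *
T=tool(30); z=T.as_matrix()[:,2]; G=rack(-.112,0,.0225); go(T,G-.11*z); print(ctrl.get_state()['contact_force'])
p,d=snap('wrist'); cv2.imwrite('pics/wrist1.png',p[:,:,::-1])
E
```

```text
time: 2.15
ee_pos: [0.4437, -0.2104, 0.1201]
eef_rot: [0.193, 0.644, 0.722, -0.167]
contact_force: [0.1, 0.3, -1.0]
gripper_width: 0.095
grasp_force: 0.0
angular [-0.0076, -0.008, -0.0286] offset cm [0.655, 0.531, -0.096]
[ 0.06150262  0.27085534 -0.98249635]
```

View pics/wrist1.png

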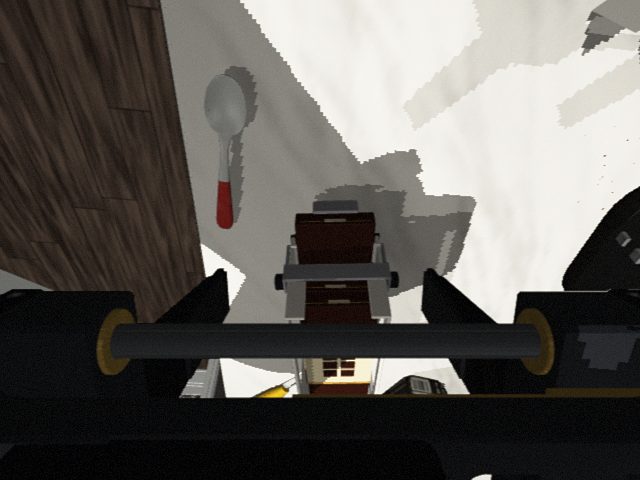

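The wrist view shows the nose at (295–375, 212–262), the lip at (313–358, 200–213), the gate's top face at (283–390, 264–280) and the teaspoon at (225,150). I'll enlarge the nose and frame area.

```bash
python3 - <<'E'
from h import *
f=np.load('wrist.npz');p=f['p']
c=cv2.resize(p[195:295,270:400],None,fx=6,fy=6,interpolation=cv2.INTER_NEAREST)
cv2.imwrite('pics/wrist1c.png',c[:,:,::-1])
for v in list(range(198,284,2)): print(v,' '.join(str((torack(w('wrist',u,v))*1000).round(1)) for u in (328,335,342)))
E
```

```text
198 [-125.2   -3.2    0.3] [-124.1    2.4   -0.9] [-123.9    7.9   -0.9]
200 [-122.8   -3.2   -0.2] [-121.7    2.4   -1.4] [-131.3    7.4   10.8]
202 [-131.5   -3.2   13. ] [-131.8    2.1   13.5] [-131.3    7.3   13.2]
204 [-131.4   -3.2   15.3] [-131.7    2.    15.8] [-131.     7.3   15.1]
206 [-131.7   -3.2   18. ] [-131.5    2.    17.9] [-132.6    7.1   19.4]
208 [-132.    -3.3   20.6] [-130.7    1.9   19.2] [-131.2    7.1   20.1]
210 [-131.7   -3.3   22.6] [-131.     1.9   21.9] [-131.1    7.    22.3]
212 [-130.9   -3.3   23.9] [-130.4    1.8   23.5] [-130.3    6.9   23.5]
214 [-123.9   -3.4   18. ] [-124.1    1.9   18.4] [-123.5    7.2   18. ]
216 [-123.2   -3.4   19.5] [-123.8    1.8   20.4] [-123.9    7.1   20.7]
218 [-124.5   -3.5   23.2] [-124.     1.8   22.9] [-123.1    7.    22.1]
220 [-123.7   -3.5   24.6] [-123.6    1.7   24.7] [-124.5    6.9   25.9]
222 [-124.6   -3.5   27.8] [-124.2    1.7   27.6] [-122.7    6.9   26.1]
224 [-123.4   -3.5   28.7] [-123.4    1.6   28.9] [-123.5    6.8   29.2]
226 [-121.2   -3.6   28.4] [-121.8    1.6   29.3] [-122.2    6.7   29.9]
228 [
[... 1176 characters left out ...]
 [-82.8  -4.4  29.9] [-82.3   1.3  29.6] [-82.3   6.9  29.8]
264 [-91.9  -4.4  40.1] [-91.1   1.1  39.6] [-91.6   6.5  40.2]
266 [-90.6  -4.4  41.1] [-91.8   1.   42.2] [-90.9   6.4  41.6]
268 [-92.   -4.4  44.3] [-91.4   1.   44. ] [-90.9   6.3  43.7]
270 [-91.4  -4.4  45.8] [-90.7   0.9  45.4] [-91.6   6.2  46.3]
272 [-91.1  -4.5  47.5] [-91.5   0.9  48. ] [-91.6   6.2  48.3]
274 [-91.9  -4.5  50.1] [-90.8   0.8  49.4] [-91.5   6.1  50.1]
276 [-91.9  -4.5  52.1] [-91.6   0.7  52. ] [-91.1   6.   51.8]
278 [-90.9  -4.6  53.2] [-91.3   0.7  53.7] [-91.3   5.9  53.9]
280 [-89.   -4.6  53.6] [-89.4   0.7  54.1] [-88.9   6.   53.8]
282 [-80.7  -4.7  48.9] [-80.9   0.7  49.2] [-79.7   6.2  48.4]
```

View pics/wrist1c.png

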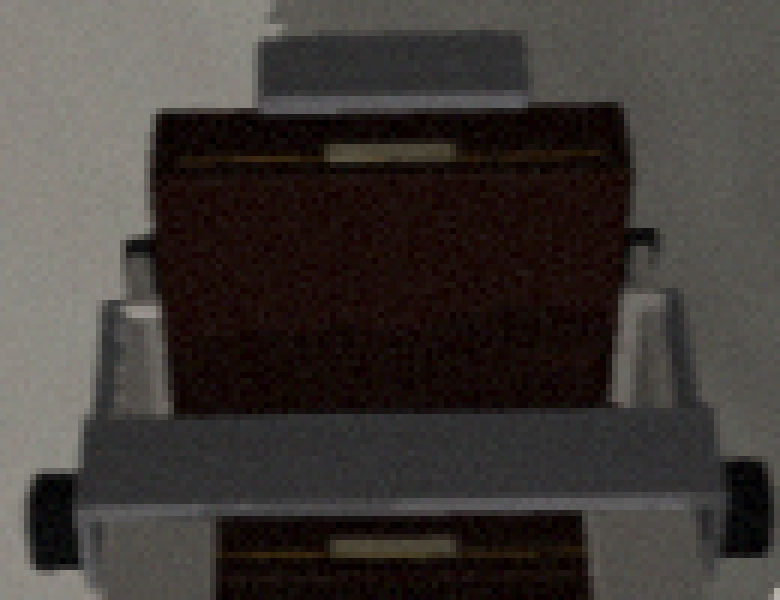

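Both views agree to about 1 mm. The gate top is at about 54 mm and the lip top at about 24 mm, so the frame is raised h ≈ 4.5 mm. The lip should clear at about 7.5 mm of nose rise and the gate should bear at about 11 mm.

```bash
python3 - <<'E'
from h import *
T=tool(30); G=rack(-.112,.001,.0225); go(T,G)
E
```

```text
angular [-0.0075, -0.008, -0.0285] offset cm [0.569, 0.71, 10.904]
```

```bash
python3 -m creep '{"angular":[[-0.007,-0.008,-0.028],[-0.007,-0.008,-0.028],[-0.007,-0.008,-0.028],[-0.007,-0.008,-0.028],[-0.007,-0.008,-0.028],[-0.007,-0.008,-0.028],[-0.007,-0.008,-0.028],[-0.007,-0.008,-0.028]],"offset":[[0.57,0.71,1],[0.57,0.71,3],[0.57,0.71,5],[0.57,0.71,7],[0.57,0.71,9],[0.57,0.71,10.4],[0.57,0.71,10.9],[0.57,0.71,10.9]],"claw":[-1,-1,-1,-1,-1,-1,-1,-1]}' 40; python3 - <<'E'
from h import *
T=tool(30); G=rack(-.112,.001,.0225); go(T,G); print(lean(),torack(cur()[1])*1000)
E
```

```text
time: 3.2
ee_pos: [0.4762, -0.2562, 0.047]
eef_rot: [0.171, 0.638, 0.732, -0.168]
contact_force: [-0.2, -0.6, -0.2]
gripper_width: 0.0951
grasp_force: 0.0
angular [-0.0311, -0.0408, -0.0004] offset cm [1.229, -1.834, 2.182]
(np.float64(27.661130247539223), np.float64(-1.5499973180035302), np.float64(0.015365944769394208)) [-110.95633634   19.99292746   47.02607383]
```

```bash
python3 - <<'E'
from h import *
s=ctrl.get_state(); print(s['joint_positions'].round(3),s['joint_vel'].round(3),s['tau'].round(1),s['contact_force'].round(2))
E
```

```text
[-0.409  0.615  2.074 -1.134  0.471  0.491] [ 0.005 -0.012  0.007 -0.002  0.002  0.003] [ -0.4 -53.7 -11.5  -0.5   0.7  -0. ] [-0.22 -0.56 -0.23]
```

Joint 4 ran into its range limit at this lean, so 30° is too much here. A 20° lean still clears the stack, so I'll use that.

```bash
python3 - <<'E'
from h import *
T=tool(20); G=rack(-.112,.001,.0207); go(T,G+np.array([0,0,.035])+.01*-rx)
E
```

```text
angular [-0.031, 0.1337, -0.0031] offset cm [0.573, -1.939, -1.221]
```

```bash
python3 -m creep '{"angular":[[-0.01,0.06,0],[-0.02,0.12,0],[-0.031,0.134,-0.003],[-0.031,0.134,-0.003],[-0.031,0.134,-0.003],[-0.031,0.134,-0.003],[-0.031,0.134,-0.003],[-0.031,0.134,-0.003]],"offset":[[0.2,-0.4,-1.2],[0.4,-0.9,-1.2],[0.57,-1.4,-1.2],[0.57,-1.94,-1.22],[0.57,-1.94,-1.22],[0.57,-1.94,-1.22],[0.57,-1.94,-1.22],[0.57,-1.94,-1.22]],"claw":[-1,-1,-1,-1,-1,-1,-1,-1]}' 40; python3 - <<'E'
from h import *
T=tool(20); G=rack(-.112,.001,.0207); go(T,G); print(lean(),torack(cur()[1])*1000,ctrl.get_state()['joint_positions'].round(3))
E
```

```text
time: 4.2
ee_pos: [0.456, -0.248, 0.0558]
eef_rot: [0.131, 0.644, 0.745, -0.113]
contact_force: [0.3, -0.3, 0.1]
gripper_width: 0.0953
grasp_force: 0.0
angular [0.0003, -0.0001, 0.0] offset cm [0.255, -0.02, 3.64]
(np.float64(19.99462959963941), np.float64(0.01661879220066982), np.float64(-0.00011473632878794549)) [-122.04501107    1.19193211   55.77491711] [-0.48   0.557  2.098 -0.813  0.392  0.119]
```

```bash
python3 -m creep '{"angular":[[0,0,0],[0,0,0],[0,0,0],[0,0,0],[0,0,0],[0,0,0],[0,0,0],[0,0,0]],"offset":[[0.05,0,0.6],[0.1,0,1.3],[0.15,0,2],[0.2,0,2.7],[0.25,0,3.3],[0.255,-0.02,3.64],[0.255,-0.02,3.64],[0.255,-0.02,3.64]],"claw":[-1,-1,-1,-1,-1,-1,-1,-1]}' 40; python3 - <<'E'
from h import *
T=tool(20); G=rack(-.112,.001,.0207); go(T,G); print(lean(),torack(cur()[1])*1000,ctrl.get_state()['joint_positions'].round(3))
E
```

```text
time: 5.2
ee_pos: [0.4572, -0.258, 0.0209]
eef_rot: [0.132, 0.644, 0.745, -0.113]
contact_force: [0.9, -0.3, 0.2]
gripper_width: 0.0953
grasp_force: 0.0
angular [0.0005, 0.0, -0.0002] offset cm [0.013, 0.004, 0.019]
(np.float64(20.00042537300635), np.float64(0.03365174159578279), np.float64(2.9556283378695536e-05)) [-111.94333525    0.96158857   20.92535846] [-0.498  0.63   2.104 -0.979  0.336  0.28 ]
```

```bash
python3 -m creep '{"angular":[[0,0,0],[0,0,0],[0,0,0],[0,0,0],[0,0,0],[0,0,0],[0,0,0],[0,0,0]],"offset":[[0,0,0],[0,0,0],[0,0,0],[0,0,0],[0,0,0],[0,0,0],[0,0,0],[0,0,0]],"claw":[-0.5,0,0.5,1,1,1,1,1]}' 40; python3 - <<'E'
from h import *
print(lean(),torack(cur()[1])*1000)
# lift plan: rotate about rear bottom edge by phi (nose rise = .160*sin phi)
Rc,pc,_=cur(); piv=rack(.036,0,.016)
for rise in (4,6,8,8.5,9,9.5,10,10.5,11):
    a=R.from_rotvec(ry*(np.arcsin(rise/160)))   # sign check
    d=a.apply(pc-piv)+piv-pc
    print(rise,'ang',(Rc.inv()*a*Rc).as_rotvec().round(4),'off',(Rc.inv().apply(d)*100).round(3),'dz',d[2].round(4))
E
```

```text
time: 6.2
ee_pos: [0.4572, -0.258, 0.0208]
eef_rot: [0.131, 0.644, 0.745, -0.113]
contact_force: [0.3, 0.4, 1.3]
gripper_width: 0.0597
grasp_force: 40.0
(np.float64(19.99539390550675), np.float64(0.030370677913216293), np.float64(2.0793080711123402e-05)) [-111.94174086    0.95668291   20.81621727]
4 ang [0.    0.025 0.   ] off [-0.142  0.    -0.342] dz 0.0037
6 ang [0.     0.0375 0.    ] off [-0.216  0.    -0.511] dz 0.0055
8 ang [0.   0.05 0.  ] off [-0.293  0.    -0.68 ] dz 0.0074
8.5 ang [0.     0.0532 0.    ] off [-0.312  0.    -0.722] dz 0.0079
9 ang [0.     0.0563 0.    ] off [-0.332  0.    -0.764] dz 0.0083
9.5 ang [0.     0.0594 0.    ] off [-0.351  0.    -0.806] dz 0.0088
10 ang [0.     0.0625 0.    ] off [-0.371  0.    -0.848] dz 0.0092
10.5 ang [0.     0.0657 0.    ] off [-0.391  0.001 -0.89 ] dz 0.0097
11 ang [0.     0.0688 0.    ] off [-0.411  0.001 -0.931] dz 0.0102
```

```bash
python3 -m creep '{"angular":[[0,0.006,0],[0,0.012,0],[0,0.018,0],[0,0.025,0],[0,0.031,0],[0,0.0375,0],[0,0.0375,0],[0,0.0375,0]],"offset":[[-0.035,0,-0.085],[-0.07,0,-0.17],[-0.105,0,-0.255],[-0.142,0,-0.342],[-0.179,0,-0.426],[-0.216,0,-0.511],[-0.216,0,-0.511],[-0.216,0,-0.511]],"claw":[1,1,1,1,1,1,1,1]}' 40; python3 - <<'E'
from h import *
Rc,pc,s=cur(); print(lean(),torack(pc)*1000,s['contact_force'],s['torque'])
p,d=snap('wrist')
E
```

```text
time: 7.2
ee_pos: [0.4571, -0.2583, 0.0263]
eef_rot: [0.117, 0.646, 0.747, -0.101]
contact_force: [0.1, 0.5, -2.3]
gripper_width: 0.0595
grasp_force: 40.0
(np.float64(17.84539031075361), np.float64(0.020663937831380392), np.float64(5.2266418524016256e-05)) [-111.68159795    0.8724628    26.29717835] [ 0.06416022  0.47062596 -2.27692367] [ 0.26110945 -0.19807992  0.0630768 ]
```

```bash
python3 -m creep '{"angular":[[0,0.003,0],[0,0.006,0],[0,0.009,0],[0,0.0125,0],[0,0.0125,0],[0,0.0125,0],[0,0.0125,0],[0,0.0125,0]],"offset":[[-0.017,0,-0.042],[-0.035,0,-0.085],[-0.053,0,-0.128],[-0.071,0,-0.171],[-0.071,0,-0.171],[-0.071,0,-0.171],[-0.071,0,-0.171],[-0.071,0,-0.171]],"claw":[1,1,1,1,1,1,1,1]}' 40; python3 - <<'E'
from h import *
Rc,pc,s=cur(); print(lean(),torack(pc)*1000,s['contact_force'],s['torque'])
p,d=snap('wrist')
for v in range(196,240,2): print(v,' '.join(str((torack(w('wrist',u,v))*1000).round(1)) for u in (325,345)))
E
```

```text
time: 8.25
ee_pos: [0.4572, -0.2584, 0.0281]
eef_rot: [0.113, 0.647, 0.748, -0.097]
contact_force: [-0.1, 0.8, -2.4]
gripper_width: 0.0597
grasp_force: 40.0
(np.float64(17.125248285233553), np.float64(0.019321843351274872), np.float64(0.00011567873538004259)) [-111.53793017    0.87780953   28.13049177] [-0.09139687  0.75175263 -2.38755097] [ 0.34936712 -0.16879906  0.06163632]
196 [-150.5    0.9   -0.3] [-150.6   10.9   -0.3]
198 [-1.495e+02  9.000e-01 -1.000e-01] [-148.6   11.1   -2.1]
200 [-148.2    0.9   -0.6] [-148.4   11.    -0.3]
202 [-146.7    0.9   -1.4] [-147.2   11.    -0.3]
204 [-145.9    0.9   -0.7] [-145.    11.2   -2.4]
206 [-144.7    0.9   -0.7] [-144.9   11.1   -0.4]
208 [-143.7    0.9   -0.6] [-143.7   11.2   -0.6]
210 [-1.429e+02  9.000e-01  1.000e-01] [-142.5   11.2   -0.7]
212 [-141.2    0.9   -0.9] [-141.5   11.2   -0.4]
214 [-140.2    0.9   -0.6] [-140.1   11.3   -0.8]
216 [-139.3    0.9    0. ] [-139.    11.3   -0.7]
218 [-137.5    0.9   -1.2] [-137.6   11.4   -1. ]
220 [-137.5    0.9    0.9] [-136.3   11.4   -1.2]
222 [-135.6    0.9   -0.3] [-135.6   11.4   -0.4]
224 [-134.     0.9   -1. ] [-134.8   11.4    0.4]
226 [-133.3    0.9   -0.2] [-132.9   11.5   -0.8]
228 [-131.8    0.9   -0.6] [-131.9   11.5   -0.5]
230 [-129.6    0.9   -2.1] [-130.7   11.5   -0.4]
232 [-129.6    0.9   -0.2] [-129.7   11.5   -0. ]
234 [-128.3    1.    -0.2] [-128.1   11.6   -0.6]
236 [-126.8    1.    -0.7] [-126.1   11.7   -1.8]
238 [-125.     1.    -1.5] [-125.2   11.7   -1.1]
```

```bash
python3 - <<'E'
from h import *
for v in range(240,330,2): print(v,' '.join(str((torack(w('wrist',u,v))*1000).round(1)[[0,2]]) for u in (325,331,338,345)))
E
```

```text
240 [-124.    -1.1] [-124.1   -0.8] [-125.     0.5] [-124.5   -0.3]
242 [-131.1   12. ] [-131.    11.8] [-132.    13.4] [-130.4   11. ]
244 [-131.    13.7] [-130.9   13.5] [-131.6   14.5] [-131.4   14.3]
246 [-131.    15.5] [-131.5   16.3] [-130.9   15.4] [-130.6   14.9]
248 [-131.5   18. ] [-132.    18.9] [-130.4   16.4] [-131.5   18. ]
250 [-131.1   19.2] [-231.9  168.9] [-130.8   18.7] [-131.2   19.3]
252 [-131.2   21.1] [-131.1   20.9] [-131.6   21.6] [-131.6   21.6]
254 [-131.2   22.7] [-130.7   22.1] [-130.6   21.9] [-130.4   21.5]
256 [-129.9   22.6] [-130.4   23.3] [-130.2   22.9] [-131.1   24.3]
258 [-129.1   23.1] [-129.4   23.5] [-129.3   23.4] [-128.8   22.6]
260 [-122.3   15.2] [-122.    14.7] [-122.4   15.3] [-122.7   15.6]
262 [-121.2   15.4] [-121.7   16. ] [-120.6   14.4] [-121.   15.]
264 [-120.7   16.3] [-120.    15.4] [-120.4   16. ] [-119.9   15.3]
266 [-118.2   14.7] [-118.8   15.5] [-118.6   15.2] [-118.5   15. ]
268 [-118.    16.1] [-117.7   15.7] [-117.5   15.4] [-117.7   15.7]
270 [-122.7   24.1] [-124.    25.7] [-123.8   25.6] [-122.8   24.2]
272 [-123.6   
[... 1253 characters left out ...]
   37.3] [-109.7   36.6]
310 [-108.3   36.5] [-107.8   36. ] [-108.5   36.7] [-107.1   35.2]
312 [-107.    36.5] [-107.    36.5] [-107.2   36.8] [-106.9   36.4]
314 [-105.4   36.2] [-106.7   37.6] [-105.3   36.1] [-105.1   35.9]
316 [-104.5   36.6] [-104.8   36.9] [-105.4   37.6] [-105.    37.1]
318 [-103.4   36.9] [-103.2   36.7] [-101.9   35.3] [-103.5   36.9]
320 [-101.9   36.6] [-100.9   35.6] [-101.4   36.1] [-101.6   36.3]
322 [-100.5   36.6] [-99.9  35.9] [-100.5   36.6] [-99.6  35.7]
324 [-167.9  105.1] [-168.   105.2] [-168.9  106.1] [-167.5  104.7]
326 [-169.   106.8] [-168.5  106.3] [-168.9  106.8] [-168.4  106.3]
328 [-169.9  108.4] [-167.3  105.8] [-168.3  106.8] [-168.7  107.1]
```

Measured lip clears at a rise of about 7.8 mm, and the gate bears at about 11.3 mm. I'm aiming for about 9.6 mm.

```bash
python3 -m creep '{"angular":[[0,0.0025,0],[0,0.005,0],[0,0.0075,0],[0,0.01,0],[0,0.01,0],[0,0.01,0],[0,0.01,0],[0,0.01,0]],"offset":[[-0.014,0,-0.034],[-0.028,0,-0.068],[-0.042,0,-0.103],[-0.056,0,-0.137],[-0.056,0,-0.137],[-0.056,0,-0.137],[-0.056,0,-0.137],[-0.056,0,-0.137]],"claw":[1,1,1,1,1,1,1,1]}' 40; python3 - <<'E'
from h import *
Rc,pc,s=cur(); print(lean(),torack(pc)*1000,s['contact_force'],s['torque'])
phi=np.arcsin(9.6/160); d=-rx*np.cos(phi)+np.array([0,0,np.sin(phi)])
print('draw dir cm per 10mm',Rc.inv().apply(d))
E
```

```text
time: 9.3
ee_pos: [0.4572, -0.2585, 0.0296]
eef_rot: [0.109, 0.647, 0.748, -0.094]
contact_force: [-0.1, 1.5, -2.2]
gripper_width: 0.0594
grasp_force: 40.0
(np.float64(16.554850363288672), np.float64(0.02473693603918399), np.float64(8.984502353642787e-05)) [-111.38737299    0.90870939   29.63454996] [-0.05247575  1.46684123 -2.20661254] [ 0.40685344 -0.15003817  0.03829733]
draw dir cm per 10mm [ 9.39724482e-01 -6.37786986e-05 -3.41932588e-01]
```

```bash
python3 -m creep '{"angular":[[0,0,0],[0,0,0],[0,0,0],[0,0,0],[0,0,0],[0,0,0],[0,0,0],[0,0,0]],"offset":[[0.235,0,-0.086],[0.47,0,-0.171],[0.705,0,-0.257],[0.94,0,-0.342],[1.175,0,-0.428],[1.41,0,-0.513],[1.645,0,-0.599],[1.88,0,-0.684]],"claw":[1,1,1,1,1,1,1,1]}' 40; python3 - <<'E'
from h import *
Rc,pc,s=cur(); print(lean(),torack(pc)*1000,s['contact_force'],s['torque'])
p,d=snap('wrist')
for v in range(250,280,2): print(v,' '.join(str((torack(w('wrist',u,v))*1000).round(1)[[0,2]]) for u in (325,331,338,345)))
E
```

```text
time: 10.3
ee_pos: [0.4543, -0.2386, 0.0308]
eef_rot: [0.109, 0.647, 0.749, -0.094]
contact_force: [0.3, -3.2, -2.1]
gripper_width: 0.0595
grasp_force: 40.0
(np.float64(16.55224450530178), np.float64(0.023745232515650028), np.float64(7.248864629180729e-05)) [-131.5450274     0.89572055   30.8364839 ] [ 0.30633855 -3.19214334 -2.0518915 ] [-0.2330633  -0.21840335  0.00967037]
250 [-135.9   -1.1] [-136.1   -0.8] [-136.4   -0.4] [-136.5   -0.3]
252 [-135.5    0.2] [-134.7   -0.9] [-134.6   -1.1] [-135.5    0.3]
254 [-133.5   -0.7] [-250.5  172.8] [-1.341e+02  1.000e-01] [-133.5   -0.7]
256 [-132.9    0.5] [-132.4   -0.3] [-132.    -0.9] [-132.2   -0.6]
258 [-130.9   -0.5] [-130.7   -0.8] [-131.3    0. ] [-131.1   -0.2]
260 [-130.1    0.2] [-129.9    0. ] [-129.2   -1. ] [-129.7   -0.3]
262 [-128.4   -0.2] [-128.    -0.8] [-128.3   -0.4] [-127.8   -1. ]
264 [-127.    -0.2] [-126.9   -0.3] [-126.2   -1.3] [-126.4   -1.1]
266 [-125.6   -0.2] [-126.2    0.7] [-125.9    0.2] [-125.   -1.]
268 [-124.4    0. ] [-124.2   -0.2] [-124.2   -0.2] [-123.8   -0.8]
270 [-143.7   28.1] [-143.6   28.1] [-143.5   27.9] [-143.7   28.2]
272 [-143.6   29.7] [-143.1   28.9] [-143.8   29.9] [-144.3   30.6]
274 [-143.4   31. ] [-144.1   31.8] [-142.5   29.7] [-143.2   30.6]
276 [-142.4   31.2] [-143.5   32.6] [-143.4   32.5] [-143.4   32.5]
278 [-142.7   33.1] [-143.    33.5] [-142.7   33.1] [-143.    33.4]
```

The nose is over the lip with only about 3 N of drag. I'll keep drawing along the carton's own axis.

```bash
python3 -m creep '{"angular":[[0,0,0],[0,0,0],[0,0,0],[0,0,0],[0,0,0],[0,0,0],[0,0,0],[0,0,0]],"offset":[[0.47,0,-0.171],[0.94,0,-0.342],[1.41,0,-0.513],[1.88,0,-0.684],[2.35,0,-0.855],[2.82,0,-1.026],[3.29,0,-1.197],[3.76,0,-1.368]],"claw":[1,1,1,1,1,1,1,1]}' 40; python3 - <<'E'
from h import *
Rc,pc,s=cur(); print(lean(),torack(pc)*1000,s['contact_force'],s['torque'],s['joint_positions'].round(2))
E
```

```text
time: 11.35
ee_pos: [0.4484, -0.1988, 0.0332]
eef_rot: [0.109, 0.647, 0.748, -0.094]
contact_force: [0.0, -0.8, -3.0]
gripper_width: 0.0595
grasp_force: 40.0
(np.float64(16.541527998485346), np.float64(0.017934737095083676), np.float64(0.00015582202964523062)) [-171.77926479    0.80587161   33.20406575] [ 0.02185153 -0.75043194 -2.95215475] [ 4.79594120e-01 -8.89786290e-02  3.93655533e-04] [-0.42  0.58  2.14 -0.77  0.35  0.15]
```

```bash
python3 -m creep '{"angular":[[0,0,0],[0,0,0],[0,0,0],[0,0,0],[0,0,0],[0,0,0],[0,0,0],[0,0,0]],"offset":[[0.47,0,-0.171],[0.94,0,-0.342],[1.41,0,-0.513],[1.88,0,-0.684],[2.35,0,-0.855],[2.82,0,-1.026],[3.29,0,-1.197],[3.76,0,-1.368]],"claw":[1,1,1,1,1,1,1,1]}' 40; python3 - <<'E'
from h import *
Rc,pc,s=cur(); print(lean(),torack(pc)*1000,s['contact_force'],s['torque'],s['joint_positions'].round(2))
p,d=snap('top'); c=cv2.resize(p[210:310,300:525],None,fx=3.5,fy=3.5,interpolation=cv2.INTER_CUBIC); cv2.imwrite('pics/top2.png',c[:,:,::-1])
E
```

```text
time: 12.35
ee_pos: [0.4428, -0.1594, 0.0357]
eef_rot: [0.109, 0.647, 0.749, -0.094]
contact_force: [0.2, -1.2, -2.4]
gripper_width: 0.0596
grasp_force: 40.0
(np.float64(16.557392991879432), np.float64(0.028927625310323224), np.float64(5.612423741460648e-05)) [-211.54340061    0.9306573    35.69027151] [ 0.15494772 -1.23339398 -2.36708654] [ 0.3818106  -0.09262261 -0.00424814] [-0.34  0.57  2.18 -0.79  0.36  0.26]
```

View pics/top2.png

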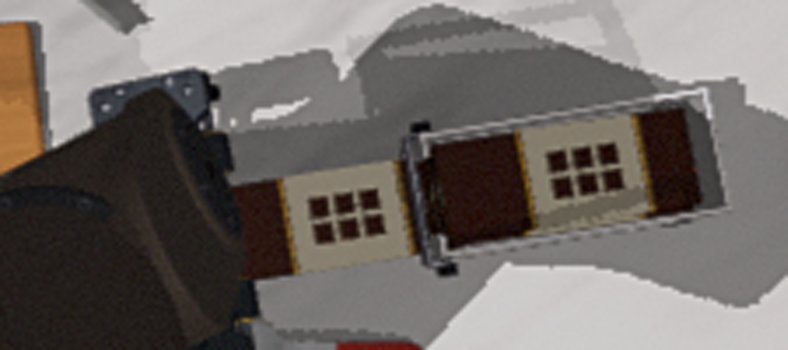

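The bottom carton's band is out at (345,215) in the crop, and the top carton is still in the chute (band at about 585,170). The draw is running straight.

```bash
python3 -m creep '{"angular":[[0,0,0],[0,0,0],[0,0,0],[0,0,0],[0,0,0],[0,0,0],[0,0,0],[0,0,0]],"offset":[[0.47,0,-0.171],[0.94,0,-0.342],[1.41,0,-0.513],[1.88,0,-0.684],[2.35,0,-0.855],[2.82,0,-1.026],[3.29,0,-1.197],[3.76,0,-1.368]],"claw":[1,1,1,1,1,1,1,1]}' 40; python3 - <<'E'
from h import *
Rc,pc,s=cur(); print(lean(),torack(pc)*1000,s['contact_force'],s['torque'],s['joint_positions'].round(2))
E
```

```text
time: 13.4
ee_pos: [0.437, -0.1199, 0.0381]
eef_rot: [0.109, 0.647, 0.749, -0.094]
contact_force: [0.3, 0.3, -1.8]
gripper_width: 0.0599
grasp_force: 40.0
(np.float64(16.553003775849447), np.float64(0.02175753164063179), np.float64(5.539213560615264e-05)) [-251.53596577    0.88419873   38.05007524] [ 0.28220409  0.33414679 -1.81624863] [ 0.2581525  -0.05670797 -0.01733353] [-0.26  0.55  2.2  -0.8   0.38  0.34]
```

```bash
python3 -m creep '{"angular":[[0,0,0],[0,0,0],[0,0,0],[0,0,0],[0,0,0],[0,0,0],[0,0,0],[0,0,0]],"offset":[[0.65,0,-0.35],[1.33,0,-0.7],[2.02,0,-1.03],[2.71,0,-1.36],[3.4,0,-1.68],[4.1,0,-2],[4.78,0,-2.32],[5.47,0,-2.63]],"claw":[1,1,1,1,1,1,1,1]}' 40; python3 - <<'E'
from h import *
Rc,pc,s=cur(); print(lean(),torack(pc)*1000,s['contact_force'],s['torque'],s['joint_positions'].round(2))
p,d=snap('wrist'); cv2.imwrite('pics/wrist3.png',p[:,:,::-1])
p,d=snap('side'); cv2.imwrite('pics/side3.png',cv2.resize(p[190:450,220:480],None,fx=2.3,fy=2.3)[:,:,::-1])
E
```

```text
time: 14.4
ee_pos: [0.4283, -0.0604, 0.0477]
eef_rot: [0.109, 0.647, 0.749, -0.094]
contact_force: [-0.1, 0.0, -1.0]
gripper_width: 0.0595
grasp_force: 40.0
(np.float64(16.553805922780462), np.float64(0.021616473034831694), np.float64(2.1902105587640053e-05)) [-311.59525559    0.89031613   47.71497608] [-0.13493361  0.02106635 -0.96683081] [ 0.30087228 -0.06242888  0.00620631] [-0.12  0.53  2.22 -0.74  0.42  0.42]
```

View pics/side3.png

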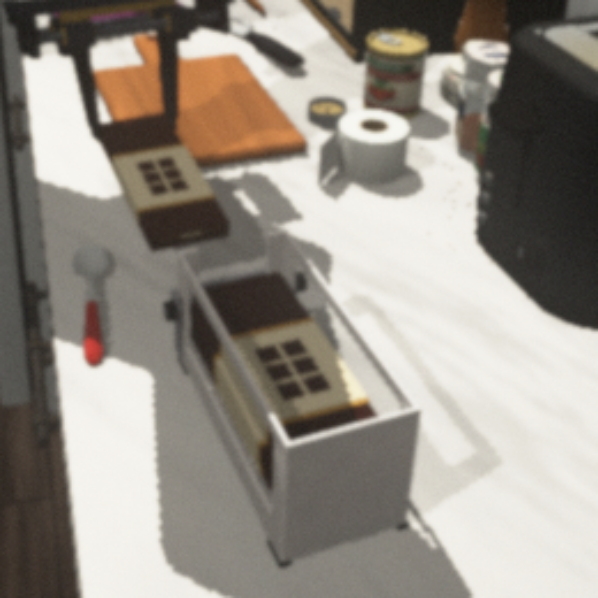

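The side view shows the carton clear of the rack, at about (165,185) in the crop. The other three are still inside the chute and the bystanders haven't moved. Next I'll check tilts and plan the hover over the board.

```bash
python3 - <<'E'
from h import *
snap('top')
def fit(x0,x1,y0,y1,zmin,zmax,n='top'):
    f=np.load(n+'.npz'); d=f['d']; v,u=np.mgrid[0:480,0:640]; ok=d>0
    r=np.linalg.inv(f['K'])@np.c_[u[ok],v[ok],np.ones(ok.sum())].T
    P=(f['P'][:3,:3]@(r*d[ok]))+f['P'][:3,3:4]; q=np.c_[rx@(P-O[:,None]),ry@(P-O[:,None]),P[2]]*1000
    m=(q[:,0]>x0)&(q[:,0]<x1)&(abs(q[:,1])<y1)&(q[:,2]>zmin)&(q[:,2]<zmax); q=q[m]
    c=np.linalg.lstsq(np.c_[q[:,:2],np.ones(len(q))],q[:,2],rcond=None)[0]; print(len(q),'slopes',c[:2].round(4),'z mean',q[:,2].mean().round(2),'x range',q[:,0].min(),q[:,0].max(), 'y',q[:,1].min(),q[:,1].max())
fit(-70,75,0,25,40,80); fit(-245,-172,0,25,15,70)
T=tool(20); tgt=np.array([.497,.0505,.014])-.068*rx+np.array([0,0,.0048]); print(tgt); go(T,tgt+[0,0,.035])
E
```

```text
1583 slopes [ 0.0001 -0.0029] z mean 57.05 x range -69.9093881280735 74.95235351082533 y -24.913453019191287 24.985450418910997
780 slopes [-0.0831 -0.0019] z mean 47.96 x range -244.81930290423603 -172.1055052998304 y -24.982893880510105 24.98804728452488
[0.48718378 0.11778775 0.0188    ]
angular [0.0007, -0.0601, 0.0005] offset cm [15.93, 8.401, -5.365]
```

```bash
python3 -m creep '{"angular":[[0,0,0],[0,0,0],[0,0,0],[0,-0.02,0],[0,-0.04,0],[0,-0.06,0],[0,-0.083,0],[0,-0.083,0]],"offset":[[0.3,0.3,-1.5],[2,1.2,-3.5],[5,2.6,-4.2],[8.5,4.3,-4.6],[12,6.2,-5],[15,7.7,-5.3],[15.93,8.4,-5.36],[15.93,8.4,-5.36]],"claw":[1,1,1,1,1,1,1,1]}' 40; cat >> h.py <<'E'
def fit(c,xr,yr,z0,z1,n='top'):
    f=np.load(''+n+'.npz'); d=f['d']; v,u=np.mgrid[0:480,0:640]; ok=d>0
    r=np.linalg.inv(f['K'])@np.c_[u[ok],v[ok],np.ones(ok.sum())].T
    P=(f['P'][:3,:3]@(r*d[ok]))+f['P'][:3,3:4]; Q=P-np.array([*c,0])[:,None]; q=np.c_[rx@Q,ry@Q,Q[2]]*1000
    m=(q[:,0]>xr[0])&(q[:,0]<xr[1])&(q[:,1]>yr[0])&(q[:,1]<yr[1])&(q[:,2]>z0)&(q[:,2]<z1); q=q[m]
    k=np.linalg.lstsq(np.c_[q[:,:2],np.ones(len(q))],q[:,2],rcond=None)[0]; print(len(q),'slopes',k[:2].round(4),'z0',k[2].round(2),'x',q[:,0].min().round(1),q[:,0].max().round(1),'y',q[:,1].min().round(1),q[:,1].max().round(1))
E
python3 - <<'E'
from h import *
Rc,pc,s=cur(); print(lean(),pc,s['contact_force'],s['joint_positions'].round(2))
snap('top');snap('side'); C=(.497,.0505)
for n in('top','side'):fit(C,(0,75),(-25,25),35,100,n);fit(C,(-90,120),(-60,60),35,85,n)
fit(C,(-100,-85),(-60,60),0,30);fit(C,(80,95),(-60,60),8,30)
E
```

```text
time: 15.55
ee_pos: [0.4872, 0.1175, 0.0533]
eef_rot: [0.14, 0.642, 0.744, -0.121]
contact_force: [-1.6, -0.1, -1.6]
gripper_width: 0.0598
grasp_force: 40.0
(np.float64(21.329542625975165), np.float64(-0.017825642413376495), np.float64(-0.0009714869092364853)) [0.48720133 0.1174851  0.0533473 ] [-1.60610481 -0.08262179 -1.63757107] [ 0.3   0.61  1.98 -0.59  0.71  0.63]
802 slopes [ 0.0116 -0.001 ] z0 61.64 x 0.0 74.9 y -24.9 24.9
2163 slopes [-0.0018  0.0216] z0 61.9 x -86.2 80.8 y -39.8 35.9
361 slopes [ 0.0001 -0.0091] z0 63.02 x 0.1 74.5 y -25.0 24.9
1244 slopes [-0.0466  0.0349] z0 62.95 x -89.5 84.7 y -39.1 39.0
185 slopes [ 0.0557 -0.0006] z0 17.55 x -99.2 -85.1 y -59.9 59.7
338 slopes [-0.0381  0.0012] z0 16.15 x 80.1 95.0 y -59.9 60.0
```

The carton is hovering over the middle of the board, nearly level, with its underside about 34 mm above the board top.

```bash
python3 -m creep '{"angular":[[0,0.001,0],[0,0.002,0],[0,0.003,0],[0,0.004,0],[0,0.004,0],[0,0.004,0],[0,0.004,0],[0,0.004,0]],"offset":[[0.2,0,0.5],[0.4,0,1],[0.6,0,1.5],[0.8,0,2],[0.95,0,2.45],[1.05,0,2.7],[1.126,0,2.889],[1.126,0,2.889]],"claw":[1,1,1,1,1,1,1,1]}' 40; python3 - <<'E'
from h import *
Rc,pc,s=cur(); print(lean(),pc,s['contact_force'],s['torque'])
snap('top');snap('side'); C=(.497,.0505)
for n in('top','side'):fit(C,(0,75),(-25,25),20,45,n)
E
```

```text
time: 16.65
ee_pos: [0.4873, 0.1174, 0.0226]
eef_rot: [0.138, 0.643, 0.744, -0.12]
contact_force: [0.0, -0.7, -1.2]
gripper_width: 0.0596
grasp_force: 40.0
(np.float64(21.081751363286866), np.float64(0.018720948277960434), np.float64(-4.354923846602854e-05)) [0.48726157 0.11743983 0.02260943] [ 0.04737826 -0.69635206 -1.17578318] [ 0.35195784 -0.0698447  -0.04037925]
761 slopes [-0.012  -0.0023] z0 31.29 x 0.1 75.0 y -24.9 25.0
378 slopes [ 0.0003 -0.0007] z0 31.79 x 0.1 75.0 y -24.9 25.0
```

```bash
S='import h; Rc,pc,s=h.cur(); print(h.lean()[0],pc[2],s["contact_force"].round(2),s["torque"].round(3))'
python3 -m creep '{"angular":[[0,0,0],[0,0,0],[0,0,0],[0,0,0],[0,0,0],[0,0,0],[0,0,0],[0,0,0]],"offset":[[0.018,0,0.046],[0.036,0,0.093],[0.054,0,0.14],[0.072,0,0.187],[0.09,0,0.233],[0.09,0,0.233],[0.09,0,0.233],[0.09,0,0.233]],"claw":[1,1,1,1,1,1,1,1]}' 40 >/dev/null; python3 -c "$S"
python3 -m creep '{"angular":[[0,0,0],[0,0,0],[0,0,0],[0,0,0],[0,0,0],[0,0,0],[0,0,0],[0,0,0]],"offset":[[0.006,0,0.015],[0.012,0,0.03],[0.018,0,0.046],[0.022,0,0.056],[0.022,0,0.056],[0.022,0,0.056],[0.022,0,0.056],[0.022,0,0.056]],"claw":[1,1,1,1,1,1,1,1]}' 40 >/dev/null; python3 -c "$S"
```

```text
21.07998906785141 0.02020884639886604 [ 0.75 -0.7  -0.85] [ 0.389 -0.043  0.004]
21.078533087243926 0.01957422510077726 [-0.07  0.31 -1.9 ] [ 0.379 -0.066 -0.003]
```

```bash
S='import h; Rc,pc,s=h.cur(); print(h.lean()[0],pc[2],s["contact_force"].round(2),s["torque"].round(3))'
python3 -m creep '{"angular":[[0,0,0],[0,0,0],[0,0,0],[0,0,0],[0,0,0],[0,0,0],[0,0,0],[0,0,0]],"offset":[[0.006,0,0.015],[0.012,0,0.03],[0.018,0,0.046],[0.018,0,0.046],[0.018,0,0.046],[0.018,0,0.046],[0.018,0,0.046],[0.018,0,0.046]],"claw":[1,1,1,1,1,1,1,1]}' 40 >/dev/null; python3 -c "$S"
python3 - <<'E'
from h import *
snap('top');snap('side'); C=(.497,.0505)
for n in('top','side'):fit(C,(0,75),(-25,25),20,45,n)
E
```

```text
21.081167440704906 0.019108596581766314 [ 0.19 -0.7  -0.48] [ 0.393 -0.039  0.005]
753 slopes [-0.004   0.0074] z0 27.51 x 0.4 74.8 y -25.0 24.9
379 slopes [-0.0017 -0.0041] z0 28.21 x 0.6 75.0 y -24.8 24.8
```

```bash
S='import h; Rc,pc,s=h.cur(); print(h.lean()[0],pc[2],s["contact_force"].round(2),s["torque"].round(3))'
python3 -m creep '{"angular":[[0,0,0],[0,0,0],[0,0,0],[0,0,0],[0,0,0],[0,0,0],[0,0,0],[0,0,0]],"offset":[[0.006,0,0.015],[0.012,0,0.03],[0.014,0,0.037],[0.014,0,0.037],[0.014,0,0.037],[0.014,0,0.037],[0.014,0,0.037],[0.014,0,0.037]],"claw":[1,1,1,1,1,1,1,1]}' 40 >/dev/null; python3 -c "$S"
```

```text
21.08797857697743 0.018855819721171216 [-2.3   1.26  5.66] [ 0.086  0.079 -0.129]
```

Contact at about 6 N. I'll release gradually.

```bash
S='import h; Rc,pc,s=h.cur(); print(h.lean()[0],pc[2],s["contact_force"].round(2),s["torque"].round(3),s["gripper_width"])'
python3 -m creep '{"angular":[[0,0,0],[0,0,0],[0,0,0],[0,0,0],[0,0,0],[0,0,0],[0,0,0],[0,0,0]],"offset":[[0,0,0],[0,0,0],[0,0,0],[0,0,0],[0,0,0],[0,0,0],[0,0,0],[0,0,0]],"claw":[0,-0.2,-0.25,-0.3,-0.4,-0.55,-0.7,-0.8]}' 10 >/dev/null; python3 -c "$S"
python3 -m creep '{"angular":[[0,0,0],[0,0,0],[0,0,0],[0,0,0],[0,0,0],[0,0,0],[0,0,0],[0,0,0]],"offset":[[0,0,-0.3],[0,0,-1],[0,0,-2],[0,0,-4],[0,0,-6],[0,0,-9],[0,0,-12],[0,0,-12]],"claw":[-0.8,-0.8,-0.8,-0.8,-0.8,-0.8,-0.8,-0.8]}' 10 >/dev/null; python3 -c "$S"
python3 - <<'E'
from h import *
p,d=snap('top');snap('side'); C=(.497,.0505)
for n in('top','side'):fit(C,(-30,75),(-25,25),20,45,n)
fit(C,(-100,100),(-50,50),23,40)
fit(O[:2],(-70,75),(-25,25),40,80)
cv2.imwrite('pics/top4.png',p[180:330,180:530][:,:,::-1].repeat(2,0).repeat(2,1))
E
```

```text
21.078278157052292 0.0186514253438168 [ 0.29 -0.59  0.08] [ 0.128 -0.074  0.004] 0.08382913446154029
21.01022832532682 0.13277526542395082 [-0.19 -0.53  0.41] [ 0.171 -0.061 -0.021] 0.08560275028533561
1062 slopes [-0.0018  0.0046] z0 26.85 x -30.0 75.0 y -25.0 25.0
505 slopes [-0.004   0.0002] z0 27.74 x -29.9 74.9 y -25.0 25.0
1855 slopes [0.0018 0.0043] z0 26.93 x -79.1 80.7 y -32.5 28.4
1582 slopes [-0.0004  0.0087] z0 56.98 x -70.0 75.0 y -25.0 24.9
```

View pics/top4.png

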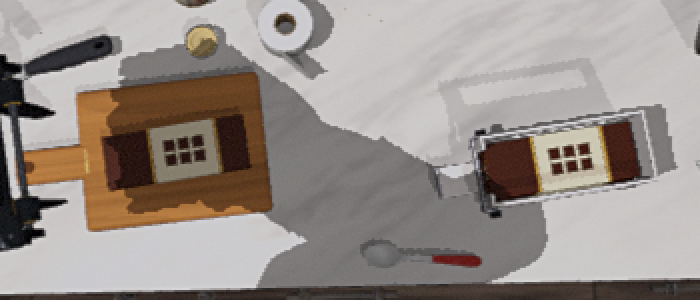

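The carton lies flat in the middle of the board (centre about 177,152 against the board's 175,150). The stack of three is flat in the rack (560,158), with the spoon, roll and opener untouched and the gripper clear.

```bash
python3 -c "
from rig import job; print(job.hand_in())"
```

```text
the job is handed in; nothing more can be done
None
```

The job is handed in: the bottom carton lies flat on the middle of the board, the other three lie flat in the rack, nothing else was moved, and the highest force I read was about 6 N; no verdict was shown.

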